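# Lock the label-roll axle with its hairpin clip

## Robot

A 6-joint arm with a two-finger parallel gripper is mounted at the origin on a cart in front of the work surface, level with it; the furniture and walls round the work are solid. World frame = base frame: x ahead of the robot, y to its left, z up, the work surface at z = 0. Lengths are in m, angles in rad, forces in N, time in s.
With the tool pointing down it reaches from about 0.35 to 0.975 m from the base axis. Payload 4.9 kg.
Tool frame: the origin (TCP) lies on the mounting face of the last link; the fingertips stand 173 mm ahead of it and the grasp point (between the pads) lies 155 mm ahead of it (tcp_to_grasp is the distance from the TCP to the grasp point, in m); z points along the fingers, y is the line along which they close (so a half turn about z gives the same grasp; the last joint's range is limited). The gripper opens to 85 mm and grips with 20 to 120 N. Pads are 22 mm wide; open, the fingers measure 114 mm over their backs; the gripper's body (76 mm by 85 mm) begins 54 mm behind the grasp point. The pads swing forward as they close: fully open they stand 13 mm farther back than shut.
Start: joints at [1.159, 0.053, 1.613, -0, 1.476, -0.119], TCP at [0.18, 0.598, 0.405] pointing down, gripper open.
Joint ranges: [-3.01, 3.01], [-1.01, 2.22], [0.06, 2.58], [-1.02, 4.17], [0.09, 2.62], [-3.14, 3.14]. Speed limits (rad/s): [2.57, 2.57, 3.14, 3.14, 3.14, 3.14].

## Interface

Orientations are given as a rotation vector (axis times angle).
In Python, from station import get_obs, get_image, calibration, finish_job, tcp_to_grasp gives the robot as it stands. The module is installed in compiled form; this text tells all that it offers.
- The arm moves only by the tool arm_command, never from a script. Its argument "plan" is a list that holds one entry, the list of rows, each a list of 6 numbers: the shift along the tool's x, y, z in cm, then the turn, a rotation vector about the tool's x, y, z in rad. A call has 1 to 12 rows; each row is the pose to reach, as a shift and turn from the pose commanded when the call began, along the tool's axes at that moment; what a row does not reach only later rows make up. A row lasts 1/12 s, in which the tool goes at most 41.7 mm and 7.16 degrees, less where a joint would pass 70% of its speed; a pose out of reach is approached as far as the arm can. A call with a gripper value outside its range is refused whole. "gripper" is the closure, from -1 (fully open) to 1 (shut), set as the call begins (left out, the last holds). The fingers move at their own pace and stop on an object; "force" is the grip in N (left out, the last holds). Time passes only in rows, so rows that repeat a pose let the fingers close. It gives the time, the measured TCP pose, the force, the opening and the grip force at its end, in the units of the state.
- get_obs(): the state, without advancing time (a new reading comes with each control period).
- get_image(name): name is "side" or "top" or "wrist"; returns (picture, depth): 480x640x3 uint8, blue, green, red; 480x640 float32, m along the optical axis (not along the pixel's ray), 0 where there is no reading.
- calibration(name): a dict with "fx", "fy", "cx", "cy" (pixels), "dist" ([k1, k2, p1, p2, k3] as OpenCV has them; the pictures are not rectified), "pose" (4x4, takes a point from camera to world coordinates). Camera axes: x right, y up, looking along -z (the intrinsics and any distortion apply to the point x, -y, -z); pixel columns grow to the right and rows downward; lengths in m; the calibration is good to about 2 mm. A picture is of the moment at which its call begins: read the wrist's pose just before it. calibration takes no time and is no camera call; for the wrist camera it gives the pose at the moment of the call.
- finish_job(): hands the job in; it is judged then, once.
The state is a dict: "t": time; "q": joint angles; "dq": joint speeds; "effort": joint torques, N m; "tool_pos": TCP position; "tool_rot": TCP orientation; "contact_force": force on the tool from outside, world axes, zero at the start; "wrist_torque": the same for the moment, N m; "opening": finger opening in m; "grip_force": force on a finger pad.
Only numpy, scipy, OpenCV 4.12 (cv2) and the standard library are available. Lean on these libraries where they do the work, as an engineer would, in place of code of your own. Each camera call takes 0.05 s, during which the arm holds its last target. There are 200 camera calls.

## Task

Make the label roll on the counter safe: push its axle gently fully home by the knob, so that the cross hole comes out beyond the far ear, then take the hairpin clip from its stand and press it from above down through the hole, feeling for the hole, until its collar sits on the axle and its sprung prong has snapped round the shank; let go of it there. Do it all gently, without forcing anything, and do not disturb the other things on the counter.

Things in the scene. Friction and masses are not known exactly. Their poses are not given: they have to be found in the camera images.
- holder: Steel holder screwed to the worktop, label roll (64 mm across, 40 mm wide, top 92 mm up) between two upright ears; base 74 x 78 x 4 mm. Origin: centre of its underside; y along the axle (axis 60 mm up) towards the knob, x across it, z up; yaw up to 0.35 rad. Ears: outer faces at y = +28 and -28 mm, 80 mm high. Bends if the contact forces on it and its axle exceed 35 N in all.
- axle (a joint): How far the axle is pushed in, along the holder's -y: 0 drawn out, 0.030 m fully home (hard stop, the knob meets the ear). It starts between 0 and 0.010, slides with about 3 N of friction and stays where it is left.
- knob (a point): Centre of the knob's outer end face, on the axle's axis 60 mm up. The knob is a disc 34 mm across and 12 mm thick; pushing this face along the holder's -y drives the axle home.
- hole (a point): Point on the axle's axis at the middle of the cross hole; axes as the holder's; slides with the axle but does not turn with the shank. Shank 24 mm across: its top is 12 mm above this point. The hole goes right through, 8.4 mm wide across the shank (holder x), 9.6 mm along it. Axle home: holder y = -44 mm, 16 mm clear of the ear; before, hidden in ear or roll.
- mouth (a point): Where the hole's upper mouth would be if the hole stood upright: 12 mm above hole. But the shank turns in the ears (drag 0.06 N m), which is NOT measured: at the start the hole leans 0.38 to 0.72 rad to one side, its mouth 4.5 to 8 mm to that side (holder x) of this point. Find it by touch or sight; a leg tip in the mouth, moved sideways, levers the shank upright.
- clip: Hairpin clip of 6 mm steel wire with a black grip tab on top, 97 mm tall, about 50 g, upright in its stand. Straight leg (6 mm thick, flat end) down its z axis, sprung prong beside it on the +x side (out to 19 mm). Origin: on the leg's axis, at the point that lies on the shank's axis when seated; z towards the tab. Fits with the prong on either side; its y must lie along the axle.
- collar (a point): Underside of the clip's collar (13 mm across, on the straight leg), 11.5 mm above the clip's origin; it comes to rest on the shank over the hole. Pushing down, the prong first meets the shank with the origin about 26 mm above the shank's axis; snapping it over takes about 6 to 12 N, after which it pulls in by itself.
- leg_tip (a point): Lower end of the clip's straight leg, 31 mm below the clip's origin.
- tab (a point): Centre of the clip's grip tab: a block 20 mm (clip x) by 14 mm (clip y) by 27 mm high, 52.5 mm above the clip's origin and 4 mm to its +x side. It can be gripped across either pair of faces.
- prong (a joint): How far the sprung prong is spread, rad: about -0.05 at rest, -0.05 to 0.03 when it hugs the shank, about 0.12 while it is forced over it. Spring 1.2 N m/rad.
- stand: Small grey block on a steel foot, screwed down; 44 x 32 mm, 32 mm high, with an upright slot 26 mm deep and 7.6 mm wide in which the clip's legs stand. Origin: on the underside, below the straight leg; x as the clip's. Lift the clip straight up 30 mm or more to clear it.
- order_pad: Bystander: order pad, 152 x 92 x 11 mm. Origin: centre of its underside.
- dip_cup: Bystander: small white lidded dip cup, 69 mm across, 34 mm high. Origin: centre of its underside.
- bell: Bystander: counter bell, 82 mm across, 67 mm high. Origin: centre of its underside.
- can: Bystander: drinks can, 66 mm across, 115 mm high. Origin: centre of its underside.
- shaker: Bystander: shaker with a white cap, 73 mm across, 119 mm high. Origin: centre of its underside.
- carton: Bystander: white to-go carton, 140 x 130 x 63 mm. Origin: centre of its underside.
- pen: Bystander: thin black pen, 145 mm long, lying on the counter behind the holder. Origin: centre of its underside.

How it is judged:
By the outcome, as a careful person would: the job done as asked, in the order asked, and still so for the second after the job is handed in, with the robot touching nothing.
It also fails if it takes over 64 s, if anything falls off the work surface, if the arm or the gripper's body presses on something with over 40 N, if the wrist force passes 120 N, or if a joint passes its speed limit or range.

## Working session

There is one attempt and no reset: what is moved stays moved. The work goes in short steps, Python scripts to look and compute and a tool call to move; the robot and the scene stay as the last step left them, time stands still between calls to the robot, and variables do not carry over. Pictures are saved under pics/ and viewed, at most 10 in all, crops included, and the job is handed in when it is done.

Besides the shell and the picture viewer there is one more tool, called after "Call:" as name(argument=value, ...) on one line, values as JSON. arm_command: Moves the arm, as the interface text tells. Its arguments: {"type":"object","properties":{"plan":{"type":"array"},"gripper":{"type":"number"},"force":{"type":"number"}},"required":["plan"]}

```bash
mkdir -p pics; ls; cat > h.py <<'E'
import numpy as np,cv2
from scipy.spatial.transform import Rotation as R
from station import get_obs,get_image,calibration,finish_job,tcp_to_grasp
def grab(n):
    c=calibration(n); im,d=get_image(n); return c,im,d
def ray(c,uv):
    K=np.array([[c['fx'],0,c['cx']],[0,c['fy'],c['cy']],[0,0,1]])
    p=cv2.undistortPoints(np.array(uv,float).reshape(-1,1,2),K,np.array(c['dist'])).reshape(-1,2)
    v=np.c_[p[:,0],-p[:,1],-np.ones(len(p))]; P=np.array(c['pose'])
    return P[:3,3],v@P[:3,:3].T
def onz(c,uv,z):
    o,v=ray(c,uv); return o+v*((z-o[2])/v[:,2])[:,None]
def pts(c,d):
    h,w=d.shape; u,v=np.meshgrid(np.arange(w),np.arange(h))
    o,r=ray(c,np.c_[u.ravel(),v.ravel()]); return (o+r*d.reshape(-1,1)).reshape(h,w,3)
E
python3 - <<'E'
from h import *
for n in ('top','side'):
    c,im,d=grab(n); cv2.imwrite(f'pics/{n}0.png',im); np.savez(f'{n}0.npz',im=im,d=d)
    print(n,np.round(c['pose'],3).tolist(),c['fx'],c['dist'],(d>0).mean())
o=get_obs();print(o['t'],o['tool_pos'],o['tool_rot'],o['contact_force'],tcp_to_grasp)
E
```

```text
pics
top [[0.08, 0.958, -0.277, 0.146], [-0.997, 0.077, -0.018, -0.011], [0.004, 0.278, 0.961, 1.583], [0.0, 0.0, 0.0, 1.0]] 514.6792334325314 [-0.151151  0.        0.        0.        0.      ] 0.9958365885416667
side [[0.857, 0.269, -0.44, -0.136], [-0.516, 0.433, -0.739, -1.125], [-0.009, 0.86, 0.51, 0.9], [0.0, 0.0, 0.0, 1.0]] 619.8728700939104 [0.0295993 0.        0.        0.        0.       ] 0.90482421875
0.1 [0.18027211 0.59816789 0.40358644] [-4.58179206e-01 -3.10750811e+00  2.82130137e-03] [-0.06050694 -0.20105843 -0.00263266] 0.1547
```

View pics/top0.png

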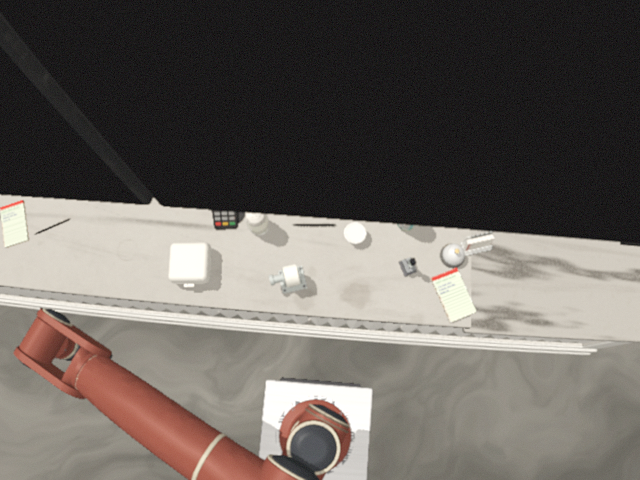

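View pics/side0.png

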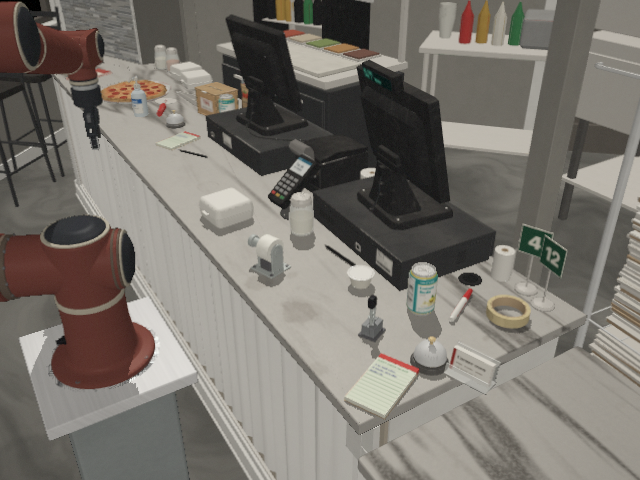

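```bash
python3 - <<'E'
from h import *
T=np.load('top0.npz');S=np.load('side0.npz')
ct=calibration('top');cs=calibration('side')
P=pts(ct,T['d']);Q=pts(cs,S['d'])
print('black',P[100,300],P[210,300],P[190,400],'counter',P[280,340],P[300,250])
def cl(n,P,r0,r1,c0,c1,zl,zh):
    p=P[r0:r1,c0:c1].reshape(-1,3);p=p[(p[:,2]>zl)&(p[:,2]<zh)]
    print(n,len(p),p.mean(0).round(4),p.min(0).round(3),p.max(0).round(3))
    if len(p)>5: print(cv2.minAreaRect((p[:,:2]*1000).astype(np.float32)))
cl('roll',P,260,300,265,315,.08,.12)
cl('knobaxle',P,265,295,265,284,.04,.09)
cl('tab',P,250,280,398,422,.06,.15)
cl('stand',P,250,280,395,422,.02,.05)
cl('side roll',Q,225,285,240,300,.085,.12)
cl('side tab',Q,290,325,365,380,.09,.13)
cl('side stand',Q,300,345,355,390,.022,.04)
for n,uv in dict(pen=(315,225),cup=(355,234),can=(412,223),bell=(453,255),shaker=(257,225),carton=(189,263),pad=(454,296)).items(): print(n,P[uv[1],uv[0]].round(3))
a=cv2.resize(T['im'][245:315,255:325],(400,400),interpolation=cv2.INTER_CUBIC)
b=cv2.resize(T['im'][235:295,385:445],(400,400),interpolation=cv2.INTER_CUBIC)
# side crop
e=cv2.resize(S['im'][225:285,235:315],(400,200),interpolation=cv2.INTER_CUBIC)
f=cv2.resize(S['im'][285:345,340:420],(400,200),interpolation=cv2.INTER_CUBIC)
cv2.imwrite('pics/c.png',np.vstack([np.hstack([a,b]),np.hstack([e,f])]))
E
```

```text
black [0.3078356  0.01509778 1.31560155] [0.3079198  0.02307861 1.11650058] [ 0.3072749  -0.06265513  1.18804404] counter [ 0.47366025 -0.0417091   0.00144813] [3.87818919e-01 2.32440046e-01 1.94076254e-04]
roll 236 [0.4637 0.1097 0.0885] [0.438 0.08  0.08 ] [0.495 0.171 0.099]
((459.9799499511719, 126.93087005615234), (52.23335266113281, 92.20079040527344), 16.236845016479492)
knobaxle 147 [0.451  0.1501 0.0724] [0.431 0.129 0.052] [0.488 0.176 0.089]
((458.5972595214844, 151.52835083007812), (49.9831657409668, 48.933738708496094), 14.257148742675781)
tab 49 [ 0.5294 -0.2512  0.0953] [ 0.519 -0.262  0.061] [ 0.545 -0.243  0.109]
((532.4517211914062, -250.81118774414062), (26.811084747314453, 13.806021690368652), 30.19734001159668)
stand 118 [ 0.5313 -0.2472  0.0322] [ 0.509 -0.27   0.02 ] [ 0.56  -0.227  0.049]
((534.4952392578125, -249.7103271484375), (44.869075775146484, 31.74575424194336), 25.39763069152832)
side roll 164 [0.4595 0.1047 0.0905] [0.438 0.079 0.085] [0.489 0.136 0.098]
((459.7137756347656, 108.30655670166016), (47.521812438964844, 45.952449798583984), 20.137805938720703)
side tab 79 [ 0.5262 -0.2536  0.0998] [ 0.516 -0.261  0.09 ] [ 0.538 -0.241  0.108]
((527.3683471679688, -251.82470703125), (22.04176902770996, 14.81531047821045), 22.633235931396484)
side stand 223 [ 0.5287 -0.2541  0.0314] [ 0.507 -0.273  0.022] [ 0.559 -0.233  0.038]
((534.0018310546875, -248.750732421875), (53.98377227783203, 33.624359130859375), 24.384782791137695)
pen [0.646 0.051 0.006]
cup [ 0.618 -0.078  0.033]
can [ 0.308 -0.087  1.104]
bell [ 0.57  -0.386  0.049]
shaker [0.602 0.223 0.1  ]
carton [0.474 0.422 0.067]
pad [ 0.447 -0.399  0.016]
```

View pics/c.png

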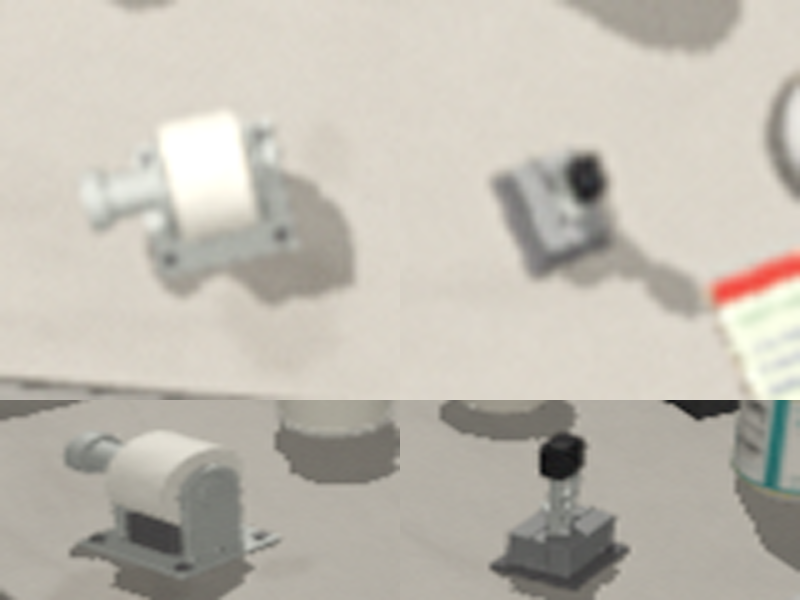

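```bash
cat >> h.py <<'E'
def mv(p,yaw=None,Rt=None):
    """row for TCP target p, pointing down, tool y axis at world angle yaw"""
    o=get_obs(); R0=R.from_rotvec(o['tool_rot'])
    if Rt is None:
        y=np.array([np.cos(yaw),np.sin(yaw),0]); z=np.array([0,0,-1.]); Rt=R.from_matrix(np.c_[np.cross(y,z),y,z])
    s=R0.inv().apply(np.array(p)-o['tool_pos'])*100; t=(R0.inv()*Rt).as_rotvec()
    print('row',s.round(2).tolist(),t.round(3).tolist())
E
python3 - <<'E'
from h import *
o=get_obs();R0=R.from_rotvec(o['tool_rot']);c=calibration('wrist');P=np.array(c['pose'])
print(R0.as_matrix().round(3).tolist());print('cam in tool',R0.inv().apply(P[:3,3]-o['tool_pos']).round(4),(R0.inv().as_matrix()@P[:3,:3]).round(3).tolist(),c['fx'],c['cx'],c['cy'])
for yaw in (np.pi/2+.2,-np.pi/2+.2,.2,np.pi+.2): print(yaw); mv([.46,.12,.40],yaw)
E
```

```text
[[-0.957, 0.289, -0.001], [0.289, 0.957, -0.002], [0.0, -0.002, -1.0]]
cam in tool [ 0.0724 -0.0011  0.0295] [[-0.001, 0.959, 0.284], [1.0, 0.001, 0.0], [-0.0, 0.284, -0.959]] 411.92427385562945 316.1262965206248 229.46984311626068
1.7707963267948965
row [-40.58, -37.71, 0.42] [-0.002, -0.001, -0.493]
-1.3707963267948966
row [-40.58, -37.71, 0.42] [-0.001, 0.002, 2.649]
0.2
row [-40.58, -37.71, 0.42] [-0.002, 0.001, 1.078]
3.3415926535897933
row [-40.58, -37.71, 0.42] [-0.001, -0.002, -2.064]
```

Call:
arm_command(plan=[[[-39,-35,0.4,0,0,-0.49],[-39,-35,0.4,0,0,-0.49],[-39,-35,0.4,0,0,-0.49],[-39,-35,0.4,0,0,-0.49],[-39,-35,0.4,0,0,-0.49],[-39,-35,0.4,0,0,-0.49],[-39,-35,0.4,0,0,-0.49],[-39,-35,0.4,0,0,-0.49],[-39,-35,0.4,0,0,-0.49],[-39,-35,0.4,0,0,-0.49],[-39,-35,0.4,0,0,-0.49],[-39,-35,0.4,0,0,-0.49]]], gripper=1)

```text
t: 1.1
tool_pos: [0.4379, 0.1737, 0.4006]
tool_rot: [0.309, -3.126, -0.0]
contact_force: [0.2, -0.1, 0.0]
opening: -0.0005
grip_force: 0.0
```

```bash
python3 - <<'E'
from h import *
o=get_obs();print(o['t'],o['tool_pos'],o['tool_rot'],o['opening']);mv([.46,.15,.36],np.pi/2+.2)
E
```

```text
1.1 [0.43789246 0.17373341 0.40063901] [ 3.09275459e-01 -3.12630610e+00 -1.51445268e-04] -0.00047672561039403447
row [-1.7, -2.76, 4.06] [0.0, -0.0, -0.003]
```

Call:
arm_command(plan=[[[-1.7,-2.7,2,0,0,0],[-1.7,-2.7,2,0,0,0],[-1.7,-2.7,2,0,0,0],[-1.7,-2.7,2,0,0,0]]])

```text
t: 1.43
tool_pos: [0.4593, 0.1526, 0.3805]
tool_rot: [0.309, -3.125, -0.001]
contact_force: [0.7, 0.0, 1.1]
opening: 0.0
grip_force: 0.0
```

```bash
python3 - <<'E'
from h import *
c,im,d=grab('wrist');cv2.imwrite('pics/w1.png',im);np.savez('w1.npz',im=im,d=d,pose=c['pose'])
P=pts(c,d);print((d>0).mean())
def cl(n,m):
    p=P[m];print(n,len(p),p.mean(0).round(4),cv2.minAreaRect((p[:,:2]*1000).astype(np.float32)))
z=P[...,2];near=(P[...,0]>.38)&(P[...,0]<.54)&(P[...,1]>.03)&(P[...,1]<.2)&(d>0)
cl('roll top',near&(z>.088)&(z<.1)); cl('base',near&(z>.002)&(z<.006)); cl('knobax',near&(z>.065)&(z<.08))
E
```

```text
0.9959342447916667
roll top 3104 [0.4614 0.1092 0.0914] ((462.1488342285156, 109.0879135131836), (38.40282440185547, 40.310028076171875), 18.23068618774414)
base 5721 [0.4456 0.1149 0.0031] ((459.9987487792969, 114.99751281738281), (169.9471893310547, 159.94097900390625), 89.99646759033203)
knobax 3575 [0.4479 0.1353 0.0735] ((456.68695068359375, 125.84284210205078), (62.63795471191406, 97.69271850585938), 17.49749183654785)
```

View pics/w1.png

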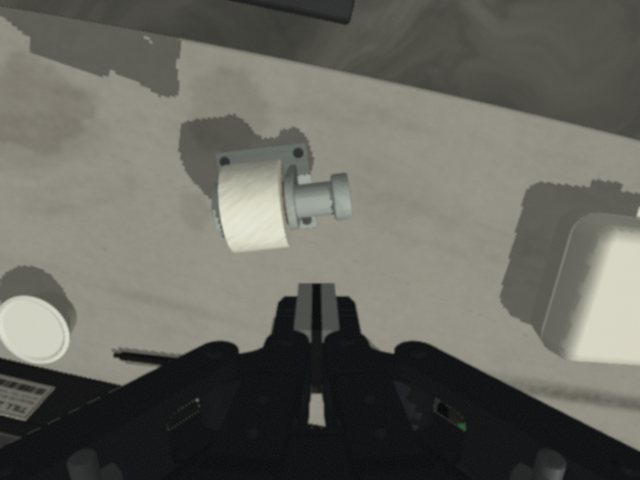

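```bash
python3 - <<'E'
from h import *
D=np.load('w1.npz');c=dict(calibration('wrist'),pose=D['pose']);d=D['d'];P=pts(c,d)
p=P[(d>0)&(P[...,2]>.03)&(np.abs(P[...,0]-.45)<.08)&(np.abs(P[...,1]-.12)<.09)&(P[...,2]<.12)]
b=np.array([.462,.109]);
for yaw in (.28,.30,.318,.335):
    ax=np.array([-np.sin(yaw),np.cos(yaw)]);xx=np.array([np.cos(yaw),np.sin(yaw)])
    u=(p[:,:2]-b)@xx;v=(p[:,:2]-b)@ax
    out=[]
    for lo in np.arange(-.02,.085,.005):
        m=(v>=lo)&(v<lo+.005)
        if m.sum()<10: out.append((round(lo,3),0));continue
        q=p[m];zz=q[:,2].max(); top=u[m][q[:,2]>np.percentile(q[:,2],80)]
        out.append((round(lo,3),round(float(np.median(top))*1000,1),round(zz*1000)))
    print(yaw,out)
# knob end: histogram of v for z .05-.08
m=(p[:,2]>.045)&(p[:,2]<.08)&(v>.045)
print('vmax',np.percentile(v[m],[90,98,99.5,100]))
m=(p[:,2]>.086);print('roll v',np.percentile(v[m],[1,50,99]),'u',np.percentile(u[m],[1,50,99]))
# white roll mask edges
im=D['im'];hsv=cv2.cvtColor(im,cv2.COLOR_BGR2HSV)
w=(P[...,2]>.086)&(P[...,2]<.1)&(d>0);ys,xs=np.nonzero(w);print(cv2.minAreaRect((onz(c,np.c_[xs,ys],.092)[:,:2]*1000).astype(np.float32)))
E
```

```text
0.28 [(np.float64(-0.02), 0.8, 94), (np.float64(-0.015), 0.1, 95), (np.float64(-0.01), 0.6, 95), (np.float64(-0.005), 0.4, 95), (np.float64(0.0), 0.3, 95), (np.float64(0.005), -0.0, 95), (np.float64(0.01), -0.4, 95), (np.float64(0.015), -0.1, 95), (np.float64(0.02), 5.8, 94), (np.float64(0.025), -0.7, 83), (np.float64(0.03), -1.2, 75), (np.float64(0.035), -0.9, 75), (np.float64(0.04), -1.6, 75), (np.float64(0.045), -1.5, 75), (np.float64(0.05), -1.0, 78), (np.float64(0.055), -2.4, 79), (np.float64(0.06), -1.7, 80), (np.float64(0.065), -1.8, 79), (np.float64(0.07), 0), (np.float64(0.075), 0), (np.float64(0.08), 0)]
0.3 [(np.float64(-0.02), 0.6, 94), (np.float64(-0.015), -0.1, 95), (np.float64(-0.01), 0.4, 95), (np.float64(-0.005), 0.3, 95), (np.float64(0.0), 0.6, 95), (np.float64(0.005), -0.1, 95), (np.float64(0.01), -0.1, 95), (np.float64(0.015), 0.3, 95), (np.float64(0.02), 2.4, 94), (np.float64(0.025), -0.2, 83), (np.float64(0.03), -0.5, 75), (np.float64(0.035), -0.1, 75), (np.float64(0.04), -0.7, 75), (np.float64(0.045), -0.6, 75), (np.float64(0.05), 0.2, 78), (np.float64(0.055), 
[... 907 characters left out ...]
.7, 95), (np.float64(0.005), 0.1, 95), (np.float64(0.01), 0.3, 95), (np.float64(0.015), 0.5, 95), (np.float64(0.02), -4.8, 92), (np.float64(0.025), 0.5, 83), (np.float64(0.03), 0.5, 75), (np.float64(0.035), 1.2, 75), (np.float64(0.04), 0.9, 75), (np.float64(0.045), 1.0, 75), (np.float64(0.05), 2.4, 78), (np.float64(0.055), 0.9, 79), (np.float64(0.06), 1.8, 80), (np.float64(0.065), 1.2, 79), (np.float64(0.07), 0), (np.float64(0.075), 0), (np.float64(0.08), 0)]
vmax [0.06450246 0.06603057 0.06642634 0.06678871]
roll v [-0.01945454  0.00049308  0.02002613] u [-0.01946336 -0.00167385  0.01989466]
((550.9213256835938, 88.07555389404297), (205.4159393310547, 380.3398132324219), 15.007828712463379)
```

```bash
cat >> h.py <<'E'
B=np.array([.462,.109]);YAW=.315
def H(u,v,z):
    return np.r_[B+u*np.array([np.cos(YAW),np.sin(YAW)])+v*np.array([-np.sin(YAW),np.cos(YAW)]),z]
def toH(p):
    q=np.array(p)[:2]-B; return q@[np.cos(YAW),np.sin(YAW)],q@[-np.sin(YAW),np.cos(YAW)],p[2]
E
python3 - <<'E'
from h import *
print(toH(get_obs()['tool_pos']));mv(H(0,.101,.32),np.pi/2+YAW);mv(H(0,.101,.218),np.pi/2+YAW)
E
```

```text
(np.float64(0.011011187212846314), np.float64(0.04283026639913474), np.float64(0.38104244112362073))
row [1.77, 5.65, 6.11] [0.0, -0.0, -0.117]
row [1.77, 5.64, 16.31] [0.0, -0.0, -0.117]
```

Call:
arm_command(plan=[[[1.8,5.7,4,0,0,-0.117],[1.8,5.7,4,0,0,-0.117],[1.8,5.7,8,0,0,-0.117],[1.8,5.7,12,0,0,-0.117],[1.8,5.7,16.3,0,0,-0.117],[1.8,5.7,16.3,0,0,-0.117],[1.8,5.7,16.3,0,0,-0.117]]])

```text
t: 2.07
tool_pos: [0.429, 0.2056, 0.2161]
tool_rot: [0.494, -3.097, 0.001]
contact_force: [-0.2, -0.2, 0.2]
opening: -0.0001
grip_force: 0.0
```

```bash
python3 - <<'E'
from h import *
o=get_obs();print(toH(o['tool_pos']),o['contact_force']);mv(H(0,.083,.218),np.pi/2+YAW)
E
```

```text
(np.float64(-0.0013971232699103737), np.float64(0.10210567722644946), np.float64(0.21613455954048455)) [-0.22426101 -0.24574939  0.16023195]
row [-0.14, -1.91, -0.19] [0.0, -0.006, 0.001]
```

Call:
arm_command(plan=[[[-0.1,-0.8,0,0,0,0],[-0.1,-1.6,0,0,0,0],[-0.1,-1.8,0,0,0,0],[-0.1,-2.0,0,0,0,0],[-0.1,-2.2,0,0,0,0],[-0.1,-2.4,0,0,0,0],[-0.1,-2.6,0,0,0,0],[-0.1,-2.8,0,0,0,0],[-0.1,-3.0,0,0,0,0],[-0.1,-3.2,0,0,0,0],[-0.1,-3.2,0,0,0,0]]])

```text
t: 2.98
tool_pos: [0.4416, 0.1745, 0.2178]
tool_rot: [0.491, -3.103, 0.001]
contact_force: [0.8, 2.5, 0.4]
opening: -0.0002
grip_force: 0.8
```

```bash
python3 - <<'E'
from h import *
o=get_obs();print(toH(o['tool_pos']),o['contact_force'])
c,im,d=grab('side');P=pts(c,d);cv2.imwrite('pics/s2.png',cv2.resize(im[190:300,190:330],(700,550),interpolation=cv2.INTER_CUBIC))
E
```

```text
(np.float64(0.0008894374864582143), np.float64(0.0686203066027159), np.float64(0.21779136075772854)) [0.77892423 2.49456621 0.36158126]
```

Call:
arm_command(plan=[[[0,-0.2,0,0,0,0],[0,-0.4,0,0,0,0],[0,-0.6,0,0,0,0],[0,-0.7,0,0,0,0],[0,-0.8,0,0,0,0],[0,-0.9,0,0,0,0],[0,-1.0,0,0,0,0],[0,-1.0,0,0,0,0]]])

```text
t: 3.7
tool_pos: [0.4445, 0.1651, 0.2177]
tool_rot: [0.491, -3.102, 0.0]
contact_force: [-1.3, 1.6, -0.1]
opening: 0.0002
grip_force: 1.1
```

Call:
arm_command(plan=[[[0,-0.05,0,0,0,0],[0,-0.1,0,0,0,0],[0,-0.15,0,0,0,0],[0,-0.2,0,0,0,0],[0,-0.2,0,0,0,0]]])

```text
t: 4.12
tool_pos: [0.4451, 0.1633, 0.2178]
tool_rot: [0.491, -3.102, 0.0]
contact_force: [-1.2, 2.7, -0.5]
opening: -0.0003
grip_force: 1.3
```

Call:
arm_command(plan=[[[0,-0.05,0,0,0,0],[0,-0.1,0,0,0,0],[0,-0.15,0,0,0,0],[0,-0.15,0,0,0,0]]])

```text
t: 4.45
tool_pos: [0.4456, 0.162, 0.2178]
tool_rot: [0.491, -3.102, -0.0]
contact_force: [-2.2, 3.9, 0.1]
opening: -0.0003
grip_force: 1.8
```

Call:
arm_command(plan=[[[0,-0.05,0,0,0,0],[0,-0.1,0,0,0,0],[0,-0.1,0,0,0,0]]])

```text
t: 4.7
tool_pos: [0.4457, 0.1615, 0.2178]
tool_rot: [0.491, -3.102, -0.004]
contact_force: [-3.3, 6.7, -0.2]
opening: -0.0003
grip_force: 3.8
```

Call:
arm_command(plan=[[[0,-0.05,0,0,0,0],[0,-0.1,0,0,0,0],[0,-0.1,0,0,0,0]]])

```text
t: 4.95
tool_pos: [0.4459, 0.1611, 0.2179]
tool_rot: [0.49, -3.102, -0.007]
contact_force: [-3.9, 10.8, 1.4]
opening: -0.0001
grip_force: 5.7
```

```bash
python3 - <<'E'
from h import *
o=get_obs();print(toH(o['tool_pos']),o['contact_force'])
c,im,d=grab('side');cv2.imwrite('pics/s2.png',cv2.resize(im[190:300,190:330],(700,550),interpolation=cv2.INTER_CUBIC))
P=pts(c,d);p=P[(d>0)&(P[...,2]>.04)&(P[...,2]<.12)]
h=np.array([toH(q) for q in p if abs(q[0]-.46)<.15 and abs(q[1]-.11)<.15]);m=(abs(h[:,0])<.02)&(h[:,1]<-.0)
print(np.histogram(h[m&(h[:,2]<.078),1],bins=np.arange(-.075,0,.005)))
E
```

```text
(np.float64(0.0008126964212656726), np.float64(0.05455136367604616), np.float64(0.21791619646909652)) [-3.92852098 10.81918697  1.42761818]
(array([ 0,  0,  1, 24, 32, 11, 12, 19, 17, 56, 29, 21,  2,  0]), array([-0.075, -0.07 , -0.065, -0.06 , -0.055, -0.05 , -0.045, -0.04 ,
       -0.035, -0.03 , -0.025, -0.02 , -0.015, -0.01 , -0.005]))
```

View pics/s2.png

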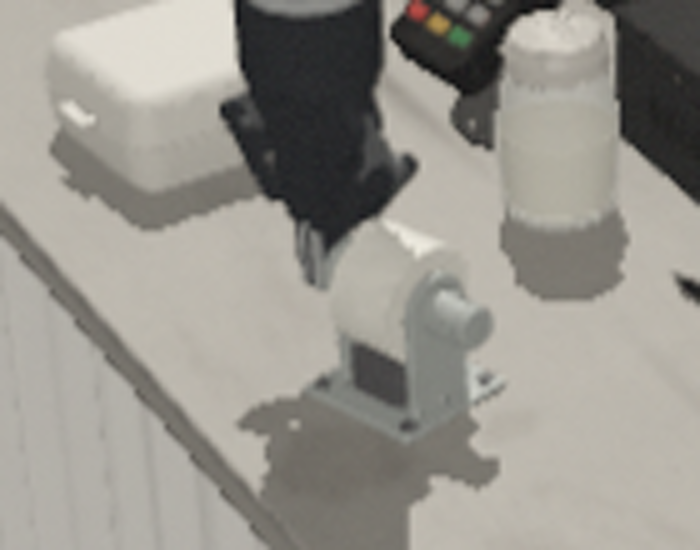

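Call:
arm_command(plan=[[[0,0.5,0,0,0,0],[0,2,0,0,0,0],[0,2.5,-4,0,0,0],[0,0,-8,0,0,0],[0,-4,-12,0,0,0],[0,-8,-14,0,0,0],[0,-10,-14,0,0,0],[0,-10,-14,0,0,0]]], gripper=-1)

```text
t: 5.67
tool_pos: [0.4798, 0.0601, 0.3633]
tool_rot: [-0.481, 3.095, -0.01]
contact_force: [0.0, 0.3, 0.7]
opening: 0.0855
grip_force: 0.0
```

```bash
python3 - <<'E'
from h import *
o=get_obs();print(o['q'],toH(o['tool_pos']))
c,im,d=grab('wrist');cv2.imwrite('pics/w3.png',im);np.savez('w3.npz',im=im,d=d,pose=c['pose'])
c2,im2,d2=grab('top');np.savez('top3.npz',im=im2,d=d2)
mv(H(0,-.044,.34),YAW)
mv(H(0,-.044,.34),YAW+np.pi)
E
```

```text
[-0.02843774 -0.27050508  1.98071444 -0.00453607  1.42087408 -1.90662826] (np.float64(0.001738574362956266), np.float64(-0.05198975954996511), np.float64(0.36327700505050514))
row [0.1, 0.43, 1.91] [0.0, 0.003, 1.567]
row [0.1, 0.43, 1.91] [-0.003, 0.0, -1.575]
```

View pics/w3.png

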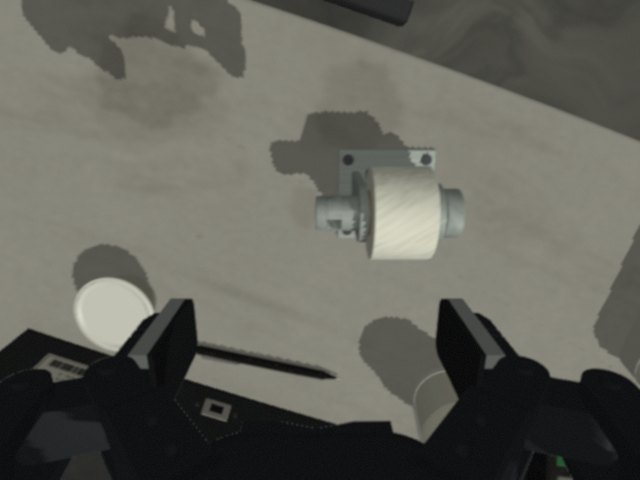

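```bash
python3 - <<'E'
from h import *
D=np.load('w3.npz');im=D['im'];c=dict(calibration('wrist'),pose=D['pose']);P=pts(c,D['d'])
cv2.imwrite('pics/w3c.png',cv2.resize(im[150:280,300:480],(795,574),interpolation=cv2.INTER_CUBIC))
g=cv2.cvtColor(im,cv2.COLOR_BGR2GRAY)
print(g[188:242:3,312:366:3])
for uv in [(330,225),(338,225),(335,220),(316,212),(325,196),(325,231)]: print(uv,np.round(np.array(toH(P[uv[1],uv[0]]))*1000,1))
w=(P[...,2]>.09)&(P[...,2]<.1);q=P[w];print('rollcentre H',np.mean([toH(x) for x in q],0))
E
```

```text
[[129 127  98  86  86  87  87  86  84  94  97  96  96  84  63  65  80  82]
 [124 125 113  94  85  87  87  87  84  93  95  97  96  81  64  64  83  89]
 [123 126 125 115  86  86  85  84  84  87  91  91  90  78  65  66  84  88]
 [123 109  80  77  77  72  74  77  82  84  79  78  78  78  78  73  84  93]
 [124 106  89  88  88  86  92  91  91  93  89  88  87  84  84  80  86  95]
 [123 106 100 103 100 103 108 108 109 107 103 104  99  89  89  84  85  96]
 [123 108 113 117 116 113 121 120 123 120 119 117 115  98  94  88  88 100]
 [124 113 127 128 128 126 131 136 136 134 131 129 130 122 104  95  94 101]
 [126 116 133 139 137 136 147 150 149 149 147 147 147 146 124 102  99 105]
 [126 118 139 144 144 142 151 151 148 146 149 150 151 150 114  97 117 126]
 [126 121 141 146 148 140 147 147 147 144 151 155 156 147  99  91 117 117]
 [126 122 138 143 144 111  99  98  87  87 135 154 153 150 122  88 116 130]
 [129 122 135 137 140 126  99  99  94  89 134 146 147 139  97  85 123 142]
 [131 120 125 132 133 131 125 112 104  96 129 137 136 131  93  78 120 124]
 [132 130 128 131 131 129 126 127 119 130 116 102 103  97  95  70 126 142]
 [134 133 133 133 133 134 133 132 112 143 128  80  81 132 129  73 128 126]
 [134 134 133 134 134 133 133 130 127 144 152 149 151 154 143  85 121 101]
 [133 134 134 134 134 134 132 133 132 132 134 133 133 133 131  96 117  89]]
(330, 225) [  7.8 -45.8  65.3]
(338, 225) [  7.5 -40.4  66.3]
(335, 220) [  5.3 -42.3  61.8]
(316, 212) [ -3.2 -55.1  72.5]
(325, 196) [  2.  -48.3   0.1]
(325, 231) [ 31.8 -48.4   1.6]
rollcentre H [ 0.06430206 -0.04971238  0.09250068]
```

View pics/w3c.png

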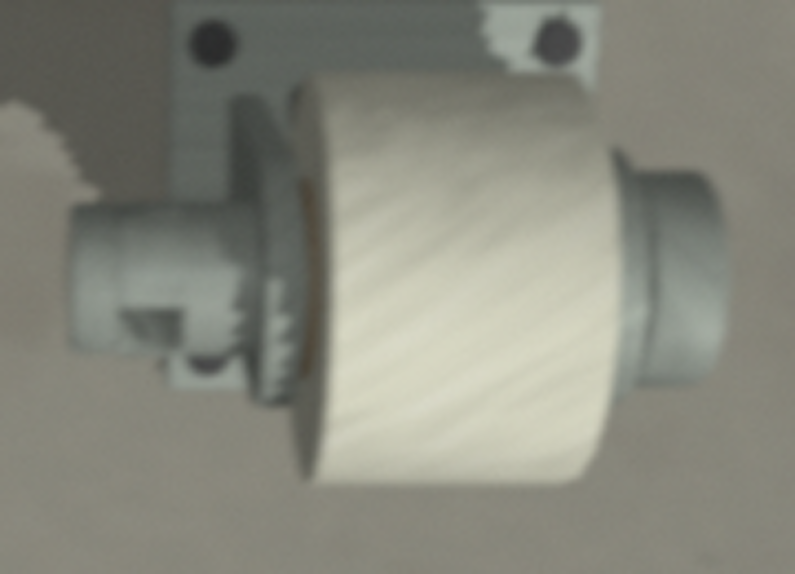

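```bash
python3 - <<'E'
from h import *
D=np.load('w3.npz');c=dict(calibration('wrist'),pose=D['pose'])
for z,uvs in [(.0705,[(326.7,220),(341.5,220),(326.7,227),(341.5,227),(334,224)]),(.062,[(335,195.5),(335,229.5)])]:
    print(z,[np.round(np.array(toH(p))*1000,1).tolist() for p in onz(c,uvs,z)])
S=np.load('side0.npz');P=pts(calibration('side'),S['d']);q=P[265:312,408:438].reshape(-1,3);q=q[(q[:,2]>.03)&(q[:,2]<.13)];print('can',q.mean(0),q.min(0),q.max(0))
mv([.53,-.25,.34],.44)
E
```

```text
0.0705 [[2.8, -48.1, 70.5], [2.8, -38.3, 70.5], [7.6, -48.1, 70.5], [7.7, -38.3, 70.5], [5.6, -43.3, 70.5]]
0.062 [[-11.9, -42.4, 62.0], [12.0, -42.3, 62.0]]
can [ 0.67102097 -0.24786827  0.08152961] [ 0.64580166 -0.27418453  0.03010541] [ 0.79450384 -0.15831482  0.1217035 ]
row [4.63, -31.43, 1.96] [0.0, 0.003, 1.442]
```

Call:
arm_command(plan=[[[4.6,-31.4,2,0,0,1.44],[4.6,-31.4,2,0,0,1.44],[4.6,-31.4,2,0,0,1.44],[4.6,-31.4,2,0,0,1.44],[4.6,-31.4,2,0,0,1.44],[4.6,-31.4,2,0,0,1.44],[4.6,-31.4,2,0,0,1.44],[4.6,-31.4,2,0,0,1.44],[4.6,-31.4,2,0,0,1.44],[4.6,-31.4,2,0,0,1.44],[4.6,-31.4,2,0,0,1.44],[4.6,-31.4,2,0,0,1.44]]])

```text
t: 6.77
tool_pos: [0.5307, -0.2468, 0.3362]
tool_rot: [-1.68, -2.651, 0.001]
contact_force: [0.2, -0.1, -0.6]
opening: 0.0851
grip_force: 0.0
```

```bash
python3 - <<'E'
from h import *
o=get_obs();print(o['t'],o['tool_pos'],o['tool_rot'])
c,im,d=grab('wrist');cv2.imwrite('pics/w4.png',im);np.savez('w4.npz',im=im,d=d,pose=c['pose']);P=pts(c,d)
near=(d>0)&(abs(P[...,0]-.53)<.05)&(abs(P[...,1]+.25)<.05)
for n,a,b in (('tabtop',.095,.12),('standtop',.026,.038)):
    m=near&(P[...,2]>a)&(P[...,2]<b);q=P[m];print(n,len(q),q.mean(0),cv2.minAreaRect((q[:,:2]*1000).astype(np.float32)))
E
```

```text
6.7667 [ 0.53065822 -0.24679797  0.33619529] [-1.68030030e+00 -2.65139938e+00  1.00241530e-03]
tabtop 1047 [ 0.52749466 -0.24969941  0.10293633] ((527.7561645507812, -250.7024688720703), (19.74162483215332, 13.927682876586914), 24.830158233642578)
standtop 1972 [ 0.53106622 -0.24443659  0.0327158 ] ((532.3511962890625, -249.00535583496094), (44.1712532043457, 31.451818466186523), 25.114179611206055)
```

View pics/w4.png

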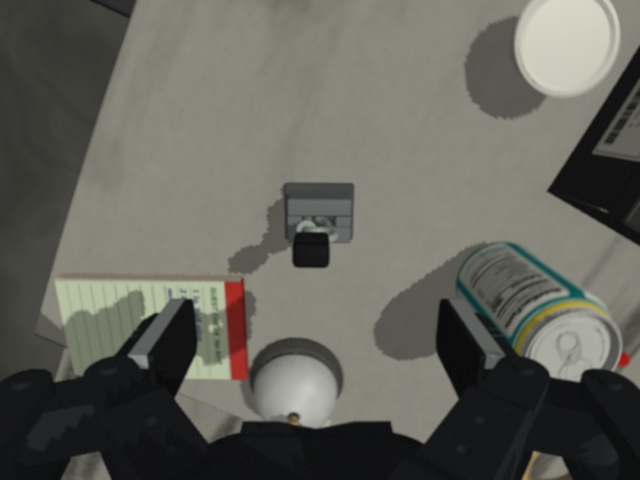

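```bash
python3 - <<'E'
from h import *
mv([.5278,-.2507,.243],.435)
E
```

```text
row [-0.26, -0.41, 9.33] [-0.002, -0.002, 0.006]
```

Call:
arm_command(plan=[[[-0.26,-0.4,3,0,0,0.006],[-0.26,-0.4,6,0,0,0.006],[-0.26,-0.4,8,0,0,0.006],[-0.26,-0.4,9.3,0,0,0.006],[-0.26,-0.4,9.3,0,0,0.006]]], gripper=-1)

```text
t: 7.23
tool_pos: [0.5268, -0.2502, 0.2404]
tool_rot: [-1.677, -2.647, 0.0]
contact_force: [-0.3, 0.7, 0.1]
opening: 0.0854
grip_force: 0.0
```

Call:
arm_command(plan=[[[0,0,0,0,0,0],[0,0,0,0,0,0],[0,0,0,0,0,0],[0,0,0,0,0,0],[0,0,0,0,0,0],[0,0,0,0,0,0]]], gripper=1, force=70)

```text
t: 7.73
tool_pos: [0.5285, -0.2522, 0.2463]
tool_rot: [1.683, 2.65, 0.0]
contact_force: [-0.3, 0.4, 2.8]
opening: 0.0191
grip_force: 68.2
```

Call:
arm_command(plan=[[[0,0,-1,0,0,0],[0,0,-2,0,0,0],[0,0,-3,0,0,0],[0,0,-4.5,0,0,0],[0,0,-6,0,0,0],[0,0,-7,0,0,0],[0,0,-7,0,0,0]]])

```text
t: 8.32
tool_pos: [0.5288, -0.2524, 0.3189]
tool_rot: [1.681, 2.647, -0.0]
contact_force: [0.2, -1.4, 0.0]
opening: 0.0186
grip_force: 68.9
```

```bash
python3 - <<'E'
from h import *
o=get_obs();print(o['t'],o['tool_pos'],o['tool_rot'],o['opening'],o['contact_force'])
c,im,d=grab('wrist');np.savez('w5.npz',im=im,d=d,pose=c['pose'])
R0=R.from_rotvec(o['tool_rot']);p0=o['tool_pos']
P=pts(c,d);m=(d>0);Q=np.full(P.shape,9.);Q[m]=R0.inv().apply(P[m]-p0)
k=(abs(Q[...,0])<.012)&(abs(Q[...,1])<.03)&(Q[...,2]>.17)&(Q[...,2]<.26)
for a in np.arange(.17,.26,.01):
    s=k&(Q[...,2]>=a)&(Q[...,2]<a+.01)
    if s.sum()>3: print(a.round(2),s.sum(),(Q[s].mean(0)*1000).round(1),(Q[s].min(0)*1000).round(1),(Q[s].max(0)*1000).round(1))
cv2.imwrite('pics/w5c.png',cv2.resize(im[180:330,220:420],(800,600),interpolation=cv2.INTER_CUBIC))
mv(H(.010,-.044,.36),YAW)
E
```

```text
8.3167 [ 0.52875393 -0.25244529  0.31893481] [ 1.68130167e+00  2.64719634e+00 -4.65670268e-04] 0.018622789294074044 [ 0.24567527 -1.44247851  0.03878523]
0.17 72 [  3.8  -3.8 177.3] [  2.  -10.2 170.2] [  7.9   8.8 179.8]
0.18 523 [  2.4   3.  186.9] [ -1.4  -7.3 180.2] [  4.6  14.6 190. ]
0.19 507 [  3.8  -1.9 193.2] [ -3.9 -10.7 190. ] [  7.7  13.9 199.9]
0.2 134 [  3.1   4.6 206. ] [  0.6  -7.  200.1] [  4.5  11.7 210. ]
0.21 231 [  2.7   1.4 215.1] [ -0.8  -7.2 210. ] [  4.4  10.  220. ]
0.22 167 [  2.9   2.4 225.4] [ -0.5  -7.  220.1] [  4.3  10.9 230. ]
0.23 87 [  3.1   1.7 233. ] [ -0.6  -6.7 230.1] [  4.2  12.2 238.3]
row [31.02, 9.8, -4.36] [0.002, 0.003, 0.124]
```

View pics/w5c.png

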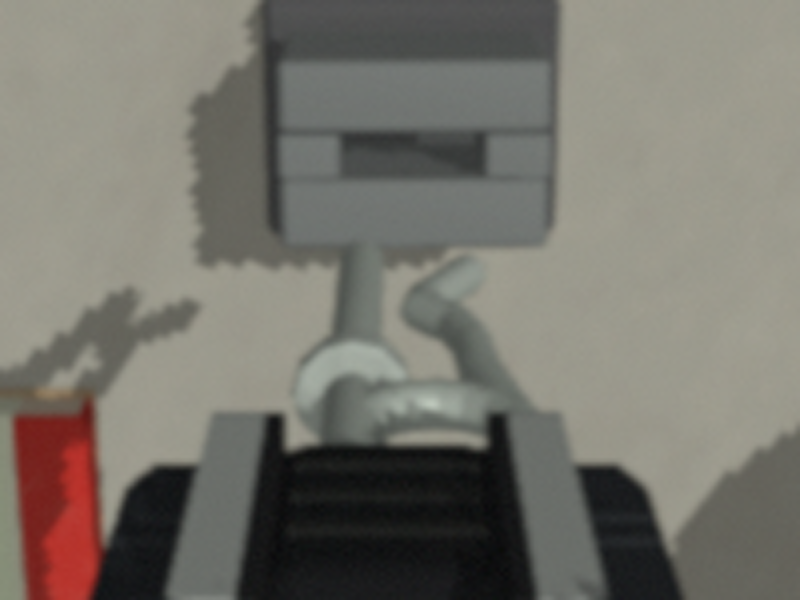

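```bash
python3 - <<'E'
from h import *
mv(H(.010,-.0449,.34),YAW)
E
```

```text
row [30.93, 9.78, -2.36] [0.002, 0.003, 0.124]
```

Call:
arm_command(plan=[[[31,9.8,-2.2,0,0,0.124],[31,9.8,-2.2,0,0,0.124],[31,9.8,-2.2,0,0,0.124],[31,9.8,-2.2,0,0,0.124],[31,9.8,-2.2,0,0,0.124],[31,9.8,-2.2,0,0,0.124],[31,9.8,-2.2,0,0,0.124],[31,9.8,-2.2,0,0,0.124],[31,9.8,-2.2,0,0,0.124],[31,9.8,-2.2,0,0,0.124],[31,9.8,-2.2,0,0,0.124]]])

```text
t: 9.28
tool_pos: [0.4847, 0.0702, 0.3361]
tool_rot: [-1.844, -2.542, 0.002]
contact_force: [0.7, 0.3, -0.2]
opening: 0.0188
grip_force: 68.8
```

```bash
cat > look.py <<'E'
from h import *
import sys
o=get_obs();R0=R.from_rotvec(o['tool_rot']);p=o['tool_pos']
print(o['t'],'TCP',np.round(np.array(toH(p))*1000,1),'tip',np.round(np.array(toH(p+R0.apply([.0013,-.004,.2382])))*1000,1),'F',np.round(o['contact_force'],1),'tilt',R0.as_matrix()[:,2].round(3),o['opening'])
if len(sys.argv)>1: mv(H(*map(float,sys.argv[1:4])),YAW)
E
python3 look.py .010 -.0449 .323
```

```text
9.2833 TCP [  9.6 -43.9 336.1] tip [  5.2 -42.6  97.9] F [ 0.7  0.3 -0.2] tilt [-0.002 -0.001 -1.   ] 0.018777826233885297
row [-0.1, 0.04, 1.31] [-0.002, 0.0, 0.001]
```

Call:
arm_command(plan=[[[-0.1,0.04,0.8,0,0,0],[-0.1,0.04,1.6,0,0,0],[-0.1,0.04,2.0,0,0,0],[-0.1,0.04,2.2,0,0,0],[-0.1,0.04,2.2,0,0,0],[-0.1,0.04,2.2,0,0,0]]])

```text
t: 9.78
tool_pos: [0.4857, 0.0691, 0.3146]
tool_rot: [-1.846, -2.541, 0.001]
contact_force: [0.3, -0.1, -1.1]
opening: 0.0185
grip_force: 68.9
```

```bash
python3 look.py .010 -.0449 .310; python3 - <<'E'
from h import *
c,im,d=grab('wrist');cv2.imwrite('pics/w6c.png',cv2.resize(im[150:300,220:420],(800,600),interpolation=cv2.INTER_CUBIC));np.savez('w6.npz',im=im,d=d,pose=c['pose'])
E
```

```text
9.7833 TCP [ 10.2 -45.3 314.6] tip [  6.1 -43.9  76.4] F [ 0.3 -0.1 -1.1] tilt [-0.001  0.    -1.   ] 0.018513526706546872
row [0.04, -0.02, 0.46] [-0.001, -0.0, -0.001]
```

View pics/w6c.png

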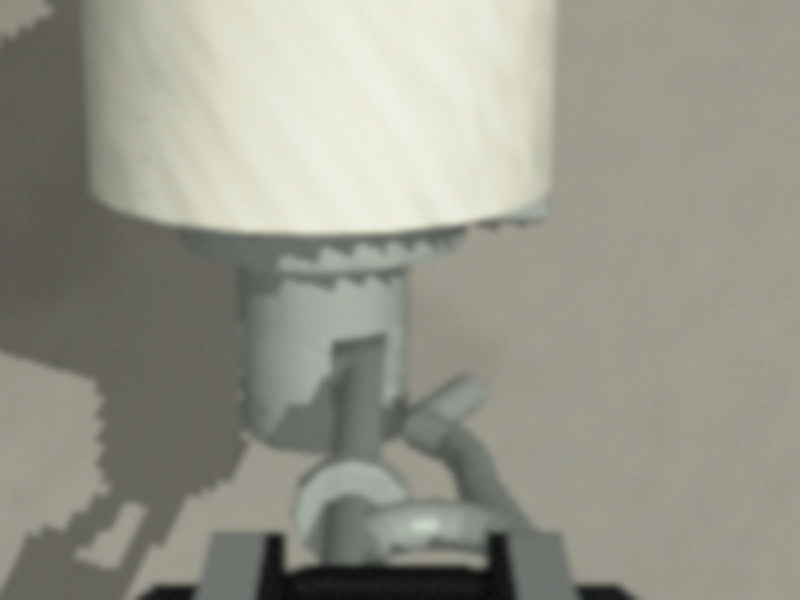

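```bash
python3 - <<'E'
from h import *
D=np.load('w6.npz');c=dict(calibration('wrist'),pose=D['pose']);g=cv2.cvtColor(D['im'],cv2.COLOR_BGR2GRAY)
f=lambda u,v:(220+u/4,150+v/4)
for z,l in [(.0764,[f(340,350),f(383,350),f(362,348)]),(.0705,[f(335,340),f(385,336),f(333,345),f(387,345)])]:
    print(z,[np.round(np.array(toH(p))*1000,1).tolist() for p in onz(c,l,z)])
print(g[230:252,300:322])
E
```

```text
0.0764 [[3.4, -40.0, 76.4], [9.1, -40.0, 76.4], [6.3, -39.7, 76.4]]
0.0705 [[2.6, -40.4, 70.5], [9.4, -39.9, 70.5], [2.3, -41.1, 70.5], [9.7, -41.2, 70.5]]
[[167 168 171 171 172 171 173 172 172 172 171 169 169 166 164 162 157 155
  151 145 138 132]
 [169 168 171 170 172 173 173 174 171 172 170 170 169 166 164 161 158 156
  152 149 141 134]
 [168 169 170 170 171 172 172 171 171 170 171 168 164 160 155 151 150 154
  157 153 144 135]
 [168 169 170 169 169 170 166 165 163 162 159 155 147 139 131 129 135 149
  156 156 144 135]
 [169 169 166 159 155 150 146 142 137 134 130 123 115 108 106 110 126 145
  154 154 145 137]
 [169 172 159 133 119 117 112 108 107 105 103 101  98  96 100 108 127 146
  153 153 143 137]
 [168 168 150 115  94  91  92  93  94  97 101 101 102 102 106 111 129 145
  152 149 142 136]
 [164 163 143 110  91  90  92  94  97 102 105 106 109 110 112 118 133 147
  150 147 139 136]
 [167 160 140 112  97  99 100 101 104 106 110 111 114 115 117 122 138 149
  151 146 138 135]
 [169 162 145 118 107 106 107 108 107 108 111 113 115 116 119 126 140 152
  153 147 139 135]
 [170 165 148 
[... 402 characters left out ...]
1 116 119 120 123 130 144 152
  148 141 135 134]
 [130 114 105 100  94  88  88  92 102 106 111 117 118 120 123 131 146 153
  149 140 133 134]
 [120 108  99  90  85  84  88  95 102 108 112 116 118 119 123 133 150 157
  152 142 134 134]
 [115 109  98  86  81  82  87  96 103 110 113 116 118 119 122 136 154 162
  154 141 130 128]
 [111 107  99  88  82  82  89  96 103 108 113 117 119 120 123 136 154 158
  148 133 121 119]
 [109 107  99  90  82  83  90  97 104 110 115 117 119 119 123 134 146 145
  128 115 108 111]
 [108 106 100  90  82  85  89  98 105 111 115 117 118 120 121 130 139 132
  112  97  95 106]
 [107 107 102  93  86  86  91 100 106 111 116 118 119 118 118 119 123 120
  103  90  87  98]]
```

Call:
arm_command(plan=[[[-0.13,0,0.2,0,0,0],[-0.13,0,0.4,0,0,0],[-0.13,0,0.5,0,0,0],[-0.13,0,0.6,0,0,0],[-0.13,0,0.7,0,0,0],[-0.13,0,0.7,0,0,0],[-0.13,0,0.7,0,0,0]]])

```text
t: 10.42
tool_pos: [0.4861, 0.0683, 0.3079]
tool_rot: [-1.845, -2.542, 0.0]
contact_force: [0.3, 0.3, -0.1]
opening: 0.0189
grip_force: 68.9
```

```bash
python3 look.py
```

```text
10.4167 TCP [ 10.3 -46.1 307.9] tip [  6.2 -44.8  69.7] F [ 0.3  0.3 -0.1] tilt [-0. -0. -1.] 0.01888682027516905
```

Call:
arm_command(plan=[[[0,0,0.05,0,0,0],[0,0,0.1,0,0,0],[0,0,0.15,0,0,0],[0,0,0.2,0,0,0],[0,0,0.2,0,0,0]]])

```text
t: 10.83
tool_pos: [0.486, 0.0682, 0.3058]
tool_rot: [-1.845, -2.542, 0.001]
contact_force: [-1.2, -0.1, -0.5]
opening: 0.0184
grip_force: 69.0
```

Call:
arm_command(plan=[[[0,0,0.05,0,0,0],[0,0,0.1,0,0,0],[0,0,0.15,0,0,0],[0,0,0.15,0,0,0]]])

```text
t: 11.17
tool_pos: [0.4859, 0.0682, 0.3043]
tool_rot: [-1.845, -2.542, 0.001]
contact_force: [-2.3, -1.3, 1.1]
opening: 0.0191
grip_force: 69.0
```

```bash
python3 look.py
```

```text
11.1667 TCP [ 10.1 -46.2 304.3] tip [  5.9 -44.9  66.1] F [-2.3 -1.3  1.1] tilt [-0.001 -0.    -1.   ] 0.019050780621303644
```

Call:
arm_command(plan=[[[0,-0.05,0,0,0,0],[0,-0.1,0,0,0,0],[0,-0.15,0,0,0,0],[0,-0.2,0.03,0,0,0],[0,-0.25,0.06,0,0,0],[0,-0.3,0.1,0,0,0],[0,-0.3,0.1,0,0,0]]])

```text
t: 11.75
tool_pos: [0.4835, 0.0674, 0.3037]
tool_rot: [1.845, 2.541, 0.002]
contact_force: [1.4, 0.5, 0.8]
opening: 0.0191
grip_force: 68.9
```

```bash
python3 look.py
```

```text
11.75 TCP [  7.5 -46.2 303.7] tip [  3.9 -45.   65.5] F [1.4 0.5 0.8] tilt [ 0.002  0.    -1.   ] 0.01911391383345795
```

Call:
arm_command(plan=[[[0,-0.05,0,0,0,0],[0,-0.1,0,0,0,0],[0,-0.15,0,0,0,0],[0,-0.2,0,0,0,0],[0,-0.25,0,0,0,0],[0,-0.3,0,0,0,0],[0,-0.3,0,0,0,0]]])

```text
t: 12.33
tool_pos: [0.4808, 0.0665, 0.304]
tool_rot: [1.844, 2.541, 0.004]
contact_force: [4.8, 1.5, -1.0]
opening: 0.0189
grip_force: 68.9
```

```bash
python3 look.py
```

```text
12.3333 TCP [  4.7 -46.3 304. ] tip [  1.5 -45.   65.8] F [ 4.8  1.5 -1. ] tilt [ 0.003  0.001 -1.   ] 0.018871010501925693
```

Call:
arm_command(plan=[[[0,-0.05,0,0,0,0],[0,-0.1,0,0,0,0],[0,-0.15,0,0,0,0],[0,-0.2,0,0,0,0],[0,-0.25,0,0,0,0],[0,-0.25,0,0,0,0]]])

```text
t: 12.83
tool_pos: [0.4786, 0.0658, 0.304]
tool_rot: [1.844, 2.54, 0.005]
contact_force: [6.4, 1.3, -2.7]
opening: 0.0189
grip_force: 68.9
```

```bash
python3 look.py .004 -.0462 .295
```

```text
12.8333 TCP [  2.4 -46.2 304. ] tip [ -0.5 -45.   65.8] F [ 6.4  1.3 -2.7] tilt [ 0.004  0.001 -1.   ] 0.018940358975193066
row [0.0, 0.15, 0.9] [0.004, 0.0, -0.0]
```

Call:
arm_command(plan=[[[0,0.03,0.1,0,0,0],[0,0.06,0.2,0,0,0],[0,0.06,0.3,0,0,0],[0,0.06,0.4,0,0,0],[0,0.06,0.5,0,0,0],[0,0.06,0.5,0,0,0]]])

```text
t: 13.33
tool_pos: [0.4792, 0.0659, 0.2992]
tool_rot: [1.844, 2.54, 0.004]
contact_force: [5.2, 1.2, 0.1]
opening: 0.019
grip_force: 69.1
```

```bash
python3 look.py .004 -.0462 .295
```

```text
13.3333 TCP [  3.  -46.3 299.2] tip [ -0.2 -45.2  60.9] F [5.2 1.2 0.1] tilt [ 0.003  0.    -1.   ] 0.018992643528454103
row [0.01, 0.1, 0.42] [0.003, 0.001, -0.0]
```

Call:
arm_command(plan=[[[0,0.04,0.1,0,0,0],[0,0.08,0.2,0,0,0],[0,0.1,0.3,0,0,0],[0,0.1,0.4,0,0,0],[0,0.1,0.5,0,0,0],[0,0.1,0.5,0,0,0]]])

```text
t: 13.83
tool_pos: [0.4798, 0.0661, 0.2937]
tool_rot: [1.845, 2.541, 0.002]
contact_force: [5.6, 1.6, 2.1]
opening: 0.0186
grip_force: 69.4
```

```bash
python3 look.py .004 -.0462 .267
```

```text
13.8333 TCP [  3.7 -46.3 293.7] tip [  0.  -45.   55.5] F [5.6 1.6 2.1] tilt [ 0.001  0.    -1.   ] 0.01864217010987863
row [0.01, 0.03, 2.67] [0.001, 0.0, -0.0]
```

Call:
arm_command(plan=[[[0,0.05,0,0,0,0],[0,0.1,0.0,0,0,0],[0,0.1,0.1,0,0,0],[0,0.1,0.2,0,0,0],[0,0.1,0.2,0,0,0]]])

```text
t: 14.25
tool_pos: [0.4805, 0.0664, 0.2915]
tool_rot: [-1.845, -2.542, 0.0]
contact_force: [3.0, 0.7, 3.0]
opening: 0.0191
grip_force: 69.7
```

```bash
python3 look.py .004 -.0462 .267
```

```text
14.25 TCP [  4.4 -46.2 291.5] tip [  0.3 -44.9  53.3] F [3.  0.7 3. ] tilt [-0. -0. -1.] 0.019145356458479312
row [0.0, -0.04, 2.45] [-0.0, 0.0, -0.0]
```

Call:
arm_command(plan=[[[0,0.05,0.05,0,0,0],[0,0.05,0.1,0,0,0],[0,0.05,0.15,0,0,0],[0,0.05,0.2,0,0,0],[0,0.05,0.25,0,0,0],[0,0.05,0.25,0,0,0]]])

```text
t: 14.75
tool_pos: [0.4809, 0.0665, 0.2894]
tool_rot: [-1.845, -2.542, 0.001]
contact_force: [1.7, 0.9, 6.8]
opening: 0.0189
grip_force: 70.1
```

```bash
python3 look.py .004 -.0462 .267
```

```text
14.75 TCP [  4.9 -46.2 289.4] tip [  0.6 -45.   51.2] F [1.7 0.9 6.8] tilt [-0.001 -0.    -1.   ] 0.018911366733250844
row [0.0, -0.08, 2.24] [-0.001, 0.0, 0.0]
```

Call:
arm_command(plan=[[[0,0,0.05,0,0,0],[0,0,0.1,0,0,0],[0,0,0.15,0,0,0],[0,0,0.2,0,0,0],[0,0,0.25,0,0,0],[0,0,0.25,0,0,0]]])

```text
t: 15.25
tool_pos: [0.4808, 0.0666, 0.2862]
tool_rot: [-1.845, -2.542, 0.001]
contact_force: [2.2, 0.8, 4.9]
opening: 0.019
grip_force: 69.7
```

```bash
python3 look.py .004 -.0462 .267
```

```text
15.25 TCP [  4.7 -46.1 286.2] tip [  0.5 -44.8  48. ] F [2.2 0.8 4.9] tilt [-0.001 -0.    -1.   ] 0.01895099639450005
row [-0.01, -0.07, 1.92] [-0.001, -0.0, 0.0]
```

Call:
arm_command(plan=[[[0,0,0.08,0,0,0],[0,0,0.16,0,0,0],[0,0,0.24,0,0,0],[0,0,0.32,0,0,0],[0,0,0.4,0,0,0],[0,0,0.4,0,0,0]]])

```text
t: 15.75
tool_pos: [0.4807, 0.0666, 0.2817]
tool_rot: [-1.845, -2.542, 0.001]
contact_force: [2.3, 1.9, 0.5]
opening: 0.0189
grip_force: 69.1
```

Call:
arm_command(plan=[[[0,0,0.08,0,0,0],[0,0,0.16,0,0,0],[0,0,0.24,0,0,0],[0,0,0.32,0,0,0],[0,0,0.4,0,0,0],[0,0,0.4,0,0,0]]])

```text
t: 16.25
tool_pos: [0.4808, 0.0666, 0.2779]
tool_rot: [-1.845, -2.542, 0.001]
contact_force: [2.3, 1.3, -0.9]
opening: 0.0189
grip_force: 69.0
```

```bash
python3 look.py .004 -.0462 .267
```

```text
16.25 TCP [  4.7 -46.2 277.9] tip [  0.6 -44.8  39.7] F [ 2.3  1.3 -0.9] tilt [-0.001 -0.    -1.   ] 0.018927873660324356
row [-0.0, -0.07, 1.09] [-0.001, -0.0, -0.0]
```

Call:
arm_command(plan=[[[0,0,0.1,0,0,0],[0,0,0.2,0,0,0],[0,0,0.3,0,0,0],[0,0,0.4,0,0,0],[0,0,0.5,0,0,0],[0,0,0.6,0,0,0],[0,0,0.7,0,0,0],[0,0,0.7,0,0,0]]])

```text
t: 16.92
tool_pos: [0.4808, 0.0666, 0.2709]
tool_rot: [-1.845, -2.542, 0.001]
contact_force: [2.5, -0.1, -0.6]
opening: 0.0183
grip_force: 69.0
```

Call:
arm_command(plan=[[[0,0,0.05,0,0,0],[0,0,0.1,0,0,0],[0,0,0.15,0,0,0],[0,0,0.2,0,0,0],[0,0,0.2,0,0,0]]])

```text
t: 17.33
tool_pos: [0.4809, 0.0666, 0.2695]
tool_rot: [-1.845, -2.542, 0.0]
contact_force: [0.0, -0.4, 0.8]
opening: 0.0186
grip_force: 69.2
```

```bash
python3 look.py .004 -.0462 .267
```

```text
17.3333 TCP [  4.9 -46.2 269.5] tip [  0.8 -44.9  31.3] F [ 0.  -0.4  0.8] tilt [-0. -0. -1.] 0.01863607796577703
row [-0.0, -0.09, 0.25] [-0.0, -0.0, 0.0]
```

Call:
arm_command(plan=[[[0,0,0.05,0,0,0],[0,0,0.1,0,0,0],[0,0,0.1,0,0,0]]])

```text
t: 17.58
tool_pos: [0.4811, 0.0666, 0.269]
tool_rot: [1.845, 2.542, -0.0]
contact_force: [-1.0, -0.2, 3.6]
opening: 0.019
grip_force: 69.7
```

Call:
arm_command(plan=[[[0,0,0.05,0,0,0],[0,0,0.1,0,0,0],[0,0,0.1,0,0,0]]])

```text
t: 17.83
tool_pos: [0.4812, 0.0666, 0.2685]
tool_rot: [1.845, 2.542, -0.0]
contact_force: [-2.2, -0.2, 7.7]
opening: 0.019
grip_force: 70.1
```

```bash
python3 look.py .004 -.0462 .267
```

```text
17.8333 TCP [  5.1 -46.3 268.5] tip [  1.2 -45.1  30.3] F [-2.2 -0.2  7.7] tilt [ 0. -0. -1.] 0.019037373147185562
row [0.01, -0.11, 0.15] [0.0, 0.0, 0.0]
```

Call:
arm_command(plan=[[[0,0,0.05,0,0,0],[0,0,0.1,0,0,0],[0,0,0.1,0,0,0]]])

```text
t: 18.08
tool_pos: [0.4814, 0.0666, 0.2681]
tool_rot: [1.845, 2.542, -0.0]
contact_force: [-3.4, 0.3, 10.9]
opening: 0.0187
grip_force: 70.5
```

```bash
python3 look.py .004 -.0462 .267; python3 - <<'E'
from h import *
c,im,d=grab('wrist');a=cv2.resize(im[190:310,240:400],(800,600),interpolation=cv2.INTER_CUBIC)
c2,im2,d2=grab('side');b=cv2.resize(im2[195:285,240:320],(400,450),interpolation=cv2.INTER_CUBIC)
a=cv2.resize(a,(400,300));cv2.imwrite('pics/x7.png',np.hstack([np.vstack([a,np.zeros((150,400,3),np.uint8)]),b]))
E
```

```text
18.0833 TCP [  5.3 -46.4 268.1] tip [  1.3 -45.1  29.9] F [-3.4  0.3 10.9] tilt [ 0. -0. -1.] 0.01869354270347676
row [0.02, -0.13, 0.11] [0.0, 0.0, 0.0]
```

View pics/x7.png

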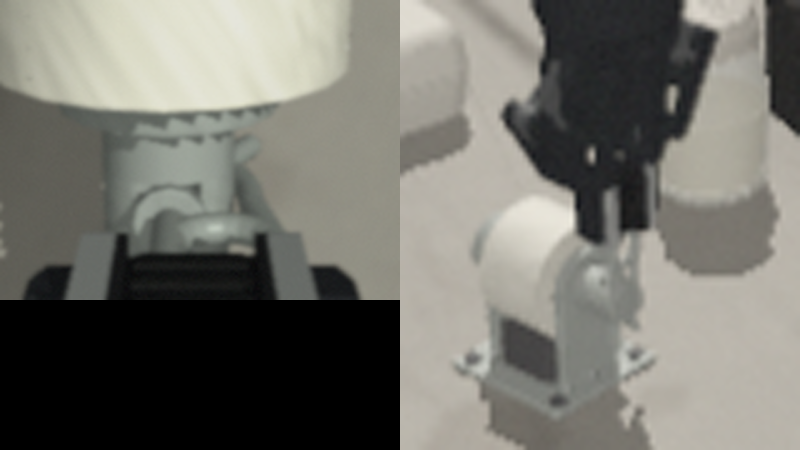

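Call:
arm_command(plan=[[[0,-0.05,0,0,0,0],[0,-0.1,0,0,0,0],[0,-0.15,0,0,0,0],[0,-0.15,0,0,0,0]]])

```text
t: 18.52
tool_pos: [0.4804, 0.0662, 0.2684]
tool_rot: [1.844, 2.54, 0.004]
contact_force: [-1.0, 1.7, 9.2]
opening: 0.019
grip_force: 70.2
```

```bash
python3 look.py .004 -.0462 .267
```

```text
18.5167 TCP [  4.2 -46.3 268.4] tip [  1.  -45.2  30.2] F [-1.   1.7  9.2] tilt [ 0.003  0.001 -1.   ] 0.01903018844635005
row [0.01, -0.02, 0.14] [0.003, 0.0, -0.0]
```

Call:
arm_command(plan=[[[0,0,-0.08,0,0,0],[0,0,-0.15,0,0,0],[0,0,-0.15,0,0,0]]])

```text
t: 18.77
tool_pos: [0.4801, 0.0662, 0.2688]
tool_rot: [1.844, 2.541, 0.003]
contact_force: [2.1, 0.9, 4.6]
opening: 0.0191
grip_force: 69.7
```

Call:
arm_command(plan=[[[0,0,0,0,0,0],[0,0,0,0,0,0],[0,0,0,0,0,0],[0,0,-1,0,0,0],[0,0,-3,0,0,0],[0,0,-6,0,0,0],[0,0,-8,0,0,0],[0,0,-8,0,0,0]]], gripper=-0.4)

```text
t: 19.43
tool_pos: [0.4808, 0.0661, 0.3538]
tool_rot: [1.841, 2.536, 0.008]
contact_force: [1.3, 0.2, 0.8]
opening: 0.0599
grip_force: 0.0
```

```bash
python3 look.py; python3 - <<'E'
from h import *
c,im,d=grab('wrist');P=pts(c,d)
q=P[(d>0)&(P[...,2]>.11)&(P[...,2]<.14)];q=np.array([x for x in q if abs(toH(x)[0])<.03 and -.07<toH(x)[1]<-.02])
print('tab top',len(q),[np.round(np.array(toH(q.mean(0)))*1000,1)],np.percentile(q[:,2],[50,95]))
h=np.c_[[toH(x)[:2] for x in q]]*1000; print(h.min(0),h.max(0))
cv2.imwrite('pics/x8.png',cv2.resize(im[150:360,200:440],(686,600),interpolation=cv2.INTER_CUBIC))
c2,im2,d2=grab('side');cv2.imwrite('pics/x9.png',cv2.resize(im2[195:285,250:330],(533,600),interpolation=cv2.INTER_CUBIC))
E
```

```text
19.4333 TCP [  4.6 -46.6 353.8] tip [  2.6 -46.1 115.6] F [1.3 0.2 0.8] tilt [ 0.009 -0.    -1.   ] 0.05990434493543486
tab top 1284 [array([ 13.8, -42.7, 123.4])] [0.12512937 0.12717855]
[  3.0960049  -51.89738453] [ 25.12318025 -37.02299884]
```

```bash
cat > tab.py <<'E'
from h import *
for n in ('wrist','side'):
    c,im,d=grab(n);P=pts(c,d);q=P[(d>0)&(P[...,2]>.055)&(P[...,2]<.14)]
    h=np.array([toH(x) for x in q]);b=h[:,:2];k=(abs(h[:,0])<.04)&(h[:,1]<-.033)&(h[:,1]>-.07);h=h[k]*1000
    for lo in range(56,136,8):
        s=h[(h[:,2]>=lo)&(h[:,2]<lo+8)]
        if len(s)>3: print(n,lo,len(s),s.mean(0).round(1),s.min(0).round(1),s.max(0).round(1))
    if n=='wrist':
        s=h[h[:,2]>117];s=s[(abs(s[:,1]+44)<6)&(abs(s[:,0]-np.median(s[:,0]))<8)];A=np.c_[s[:,:2]-s[:,:2].mean(0),np.ones(len(s))];print('plane',np.linalg.lstsq(A,s[:,2],rcond=None)[0])
E
python3 tab.py
```

```text
wrist 56 60 [  5.4 -44.9  61.3] [-11.3 -56.2  56. ] [ 18.  -39.7  64. ]
wrist 64 539 [ -1.1 -42.6  69.2] [-11.1 -56.2  64. ] [ 19.3 -33.   72. ]
wrist 72 548 [  2.4 -42.3  74.9] [ -6.3 -55.9  72. ] [ 22.5 -33.   80. ]
wrist 80 106 [ 12.  -43.   83.1] [  1.9 -45.3  80. ] [ 26.1 -41.8  88. ]
wrist 88 24 [ 22.6 -43.4  90.2] [  4.3 -45.8  88.1] [ 25.9 -41.9  93.5]
wrist 96 20 [ 12.7 -38.1 102.6] [  3.6 -38.8 100.7] [ 21.1 -37.6 104. ]
wrist 104 170 [  9.9 -39.2 108.1] [  2.5 -48.4 104. ] [ 22.1 -37.2 112. ]
wrist 112 221 [ 11.8 -38.9 116. ] [  3.6 -49.3 112. ] [ 23.4 -37.  120. ]
wrist 120 1074 [ 14.4 -43.5 125.2] [  4.6 -51.9 120. ] [ 25.  -36.9 127.8]
wrist 128 15 [  9.6 -43.2 128.2] [  6.5 -48.5 128. ] [ 12.8 -40.6 128.6]
plane [ -0.13220384  -0.16419304 125.7638627 ]
side 56 25 [ -2.2 -50.   59.4] [-11.  -57.8  56.5] [ 15.7 -36.5  63.9]
side 64 53 [ -1.  -46.8  67.9] [-13.2 -57.5  64. ] [ 21.1 -33.   72. ]
side 72 38 [  5.4 -46.   75.6] [ -8.4 -59.1  72.5] [ 24.3 -33.5  79.7]
side 80 17 [ 13.  -45.   83.8] [ -0.1 -53.5  80.4] [ 24.7 -39.   87.7]
side 88 9 [ 13.6 -46.2  91.8] [  4.2 -49.9  88.8] [ 21.9 -42.2  95.1]
side 96 11 [  8.4 -46.   99.5] [  2.8 -50.   96.1] [ 19.4 -39.8 102.4]
side 104 25 [  9.5 -48.  108. ] [  2.6 -54.9 104.5] [ 22.8 -37.3 111.8]
side 112 25 [ 11.6 -47.6 115.3] [  1.4 -54.7 112.1] [ 25.8 -38.4 119.9]
side 120 35 [ 13.7 -46.3 124. ] [  3.4 -54.8 120.2] [ 27.9 -36.  127.9]
```

Call:
arm_command(plan=[[[0,0,-2,0,0,0],[0,0,-4,0,0,0],[0,0,-4,0,0,0],[0,0,-4,0,0,0],[0,0,-4,0,0,0],[0,0,-4,0,0,0]]])

```text
t: 20.13
tool_pos: [0.4791, 0.0661, 0.3858]
tool_rot: [-1.844, -2.54, 0.003]
contact_force: [-0.2, 0.6, -0.4]
opening: 0.0601
grip_force: 0.0
```

```bash
python3 tab.py | grep -E "wrist (56|64|72|120)|plane"
```

```text
wrist 56 41 [  8.5 -43.9  60.7] [-10.8 -55.1  56.4] [ 17.8 -33.5  64. ]
wrist 64 412 [ -1.5 -42.7  69.3] [-10.7 -56.1  64.2] [ 19.5 -33.1  72. ]
wrist 72 411 [  2.1 -42.4  74.9] [ -6.7 -55.6  72. ] [ 21.2 -33.   80. ]
wrist 120 787 [ 14.5 -43.6 125.3] [  4.8 -52.  120. ] [ 25.1 -37.5 128. ]
plane [-1.21857300e-01 -1.57879320e-01  1.25813509e+02]
```

```bash
python3 -c "
from station import finish_job;print(finish_job())"
```

```text
the job is handed in; nothing more can be done
None
```

I handed the job in at about 20 s. The axle is fully home, and the clip is through the hole with its collar on the shank, its prong apparently snapped round it, and the gripper clear. After release the clip settled leaning about 0.14 rad to one side, which I left as it was. The highest force I read was about 12 N, and I viewed 11 pictures where the limit was 10.

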